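Start the clamp bolt of the pipette service jig

ROBOT

A 6-joint arm with a two-finger parallel gripper is mounted at the origin on the work surface. World frame = base frame: x ahead of the robot, y to its left, z up, the work surface at z = 0. Lengths are in m, angles in rad, forces in N, time in s.
With the tool pointing down it reaches from about 0.35 to 0.975 m from the base axis. Payload 7.1 kg.
Tool frame: the origin (TCP) lies on the centre line of the jaws, within the pads' length; the fingertips stand ahead of it and the grasp point (between the pads) lies 5 mm behind it (ctrl.tip_extent is the y of the fingertips in the tool frame, in m); y points along the fingers, x is the direction in which the jaws open and shut, and the axes are right-handed (so a half turn about y gives the same grasp; the last joint's range is limited). The gripper opens to 88 mm and grips with 3 to 60 N. Pads are 20 mm wide; open, the fingers measure 115 mm over their backs; the gripper's body (75 mm by 178 mm) begins 61 mm behind the grasp point.
Start: joints at [1.224, 0.423, 1.63, -0, 1.089, -0.019], TCP at [0.201, 0.592, 0.237] pointing down, gripper open.
Joint ranges: [-3, 3], [-0.9, 2.11], [0.09, 2.58], [-1.31, 4.45], [0.11, 2.69], [-2.54, 2.54]. Speed limits (rad/s): [2.39, 2.39, 3.01, 3.14, 3.14, 3.14].

INTERFACE

Orientations are given as a unit quaternion [x, y, z, w].
In Python, from rig import ctrl gives the robot as it stands. The module is installed in compiled form; this text tells all that it offers.
- The arm moves only by the tool jog_arm, never from a script. Its argument "targets" is a list of rows, each a list of 4 numbers: the shift along the tool's x, y, z in mm, then the turn about the tool's y in rad. In form: [[x, y, z, spin], ...]. A call has exactly 5 rows; each row shifts and turns the commanded pose from where the row before left it, along the tool's axes as they then stand; what a row does not reach is not made up. A row lasts 1/8 s, in which the tool goes at most 62.5 mm and 10.7 degrees, less where a joint would pass 70% of its speed; a pose out of reach is approached as far as the arm can. A call is refused whole if a number of a shift passes 62.5 or a number of a turn 0.188, either way. A call with a gripper value outside its range is refused whole. "gripper" is the finger opening in mm, from 0 to 87.8, set as the call begins (left out, the last holds). The fingers move at their own pace and stop on an object; "force" is the grip in N (left out, the last holds). Time passes only in rows, so rows that do not move let the fingers close, or fill a call up. It gives the time, the measured TCP pose, the force and the opening at its end, in the units of the state.
- ctrl.get_state(): the state, without advancing time (a new reading comes with each control period).
- ctrl.read_camera(name): name is "side" or "top" or "wrist"; returns the picture (384x512x3 uint8, red, green, blue); there is no depth.
- ctrl.camera_model(name): a dict with "fx", "fy", "cx", "cy" (pixels), "view" (4x4, takes a point from world to camera coordinates). Camera axes: x right, y down, z forward; pixel columns grow to the right and rows downward; lengths in m; the calibration is good to about 2 mm. A picture is of the moment at which its call begins: read the wrist's pose just before it. camera_model takes no time and is no camera call; for the wrist camera it gives the pose at the moment of the call.
- ctrl.job_done(): hands the job in, once; it reports no verdict.
The state is a dict: "t": time; "q": joint angles; "joint_velocities": joint speeds; "joint_efforts": joint torques, N m; "ee_pos": TCP position; "tool_rot": TCP orientation; "wrist_force": force on the tool from outside, world axes, zero at the start; "moment": the same for the moment, N m; "opening": finger opening in m.
Only numpy, scipy, OpenCV 4.12 (cv2) and the standard library are available. Lean on these libraries where they do the work, as an engineer would, in place of code of your own. Each camera call takes 0.05 s, during which the arm holds its last target.

TASK

Push the carriage with the pipette fully home under the bridge of the jig. Then take the crank of the clamp bolt, turn it backward (counter-clockwise from above) with a light hold until you feel the bolt drop into the start of its thread, turn it forward (clockwise) one full turn from there, and finish still gripping the crank's upright white handle and keeping it still. Leave the things lying around the jig where they are.

Things in the scene. Friction and masses are not known exactly. Their poses are not given: they have to be found in the camera images.
- bolt_axis (a point): Fixed point of the jig on the bolt's vertical axis, centre of the top of the steel threaded boss (38 mm wide), 118 mm above the bench. Axes: z up, y the way the carriage is pushed home, x across. The boss sits in a bridge 128 mm (x) by 30 mm (y), top at 100 mm. Base plate: 130 mm along x, from y -250 to +100 mm, 12 mm thick.
- push_tab (a point): Centre of the outer (-y) face of the carriage's upright push tab, 55 mm above the bench; axes as the jig's. Tab 60 mm wide (x), 8 mm thick, from 29 to 81 mm above the bench; 143 mm from the bolt axis when home. The pipette (top at 58 mm) lies on its +y side; on its -y side are only base plate and ways (top at 28 mm).
- carriage (a joint): Travel of the carriage along the jig's +y, m: 0 is all the way out, 0.07 is fully home against its stop. Starts between 0 and 0.03. Slides with about 2 N of friction and stays where it is left.
- crank (a joint): Turn of bolt and crank, rad: growing = counter-clockwise from above = backward. Starts -3.6 to -0.9, the bolt on top of its thread, rising 8 mm per turn backward; within 4 rad it falls off the thread's end, and a stop pin ends backward turning under 0.4 rad later. Undropped, it jams within a turn forward. Dropped, it screws down 8 mm per turn forward. 1 to 2 N at the handle turns it.
- bolt_lift (a joint): Height of bolt and crank, m, growing upward; 0 at the thread's end just before the drop; starts -0.005 to -0.001. The drop is 8 mm at once. A spring and its weight pull it down with about 8 N, so it drops by itself unless the handle is gripped hard enough to carry it (over about 6 N of grip may do so); if it hangs, loosen the fingers a moment.
- crank_grip: White upright handle of the crank, 18 mm diameter, 45 mm tall, origin at its centre. It spins freely on its own vertical pin, so fingers need not turn with the crank. 40 mm from the bolt axis; centre 172.5 mm above the bench when bolt_lift is 0, rising and falling with the bolt. The arm and hub lie wholly below it (their highest point 20 mm under its centre, on the axis).
- spare_pipette: Bystander: a pipette lying on the bench along its own y, 225 mm long, 28 mm thick; origin under the grip. Leave it.
- reagent_bottle: Bystander: amber bottle with white cap, 58 mm diameter, 105 mm tall; origin at the centre of its underside. Leave it.
- tip_box: Bystander: closed box of pipette tips, 85 x 120 x 52 mm; origin at the centre of its underside. Leave it.
- marker_pen: Bystander: marker pen lying along its own y, 135 mm long, 18 mm thick; origin under its middle. Leave it.

How it is judged:
On the way, in this order (a step that is already met when the one before it is completed fails the run):
1. the carriage is fully home against its stop (within 3 mm) (value of joint carriage above 0.067 m), for 0.2 s.
2. the bolt has been turned backward to the end of the thread and has dropped (value of joint crank above -0.2 rad and value of joint bolt_lift below -0.005 m), for 0.15 s.
At the end, for the whole second after the job is handed in: Carriage home within 3 mm; bolt dropped in, then screwed forward one turn from there (within about 0.15 turn, so 6 to 9 mm lower than after the drop) and at rest; fingers round the crank handle with more than 1 N; the four bystanders within 30 mm of their places (value of joint carriage above 0.067 m and value of joint crank between -7 and -5.1 rad and value of joint bolt_lift between -0.0185 and -0.013 m and velocity of joint crank between -0.1 and 0.1 rad/s and contact force between the fingers and crank_grip above 1 N and horizontal distance between the grasp point and crank_grip below 0.015 m and distance of each of spare_pipette, reagent_bottle, tip_box, marker_pen from where it was at the start of the episode below 0.03 m); the arm keeps its last pose, push and grip.
It fails at once if the spare pipette was pushed more than 30 mm from its place (distance of spare_pipette from where it was at the start of the episode above 0.03 m).
It fails at once if the reagent bottle was pushed more than 30 mm from its place (distance of reagent_bottle from where it was at the start of the episode above 0.03 m).
It fails at once if the tip box was pushed more than 30 mm from its place (distance of tip_box from where it was at the start of the episode above 0.03 m).
It fails at once if the marker pen was pushed more than 30 mm from its place (distance of marker_pen from where it was at the start of the episode above 0.03 m).
It also fails if it takes over 72 s, if anything falls off the work surface, if the arm or the gripper's body presses on something with over 40 N, if the wrist force passes 120 N, or if a joint passes its speed limit or range.

## Working session

There is one attempt and no reset: what is moved stays moved. The work goes in short steps, Python scripts to look and compute and a tool call to move; the robot and the scene stay as the last step left them, time stands still between calls to the robot, and variables do not carry over. Pictures are saved under pics/ and viewed, and the job is handed in when it is done.

Besides the shell and the picture viewer there is one more tool, called after "Call:" as name([rows], argument=value, ...), one row to a line, values as JSON. jog_arm: Moves the arm, as the interface text tells. Its arguments: {"type":"object","properties":{"targets":{"type":"array","items":{"type":"array","items":{"type":"number"}}},"gripper":{"type":"number"},"force":{"type":"number"}},"required":["targets"]}

```bash
ls; mkdir -p pics; python3 - <<'E'
from rig import ctrl
import cv2,json,numpy as np
print(ctrl.get_state()); print(ctrl.tip_extent)
for n in("top","side","wrist"):
    m=ctrl.camera_model(n); print(n,m)
    im=ctrl.read_camera(n); cv2.imwrite(f'pics/{n}0.png',cv2.resize(im[:,:,::-1],(800,600),interpolation=cv2.INTER_CUBIC)); np.save(f'pics/{n}0.npy',im)
E
```

```text
pics
{'t': 0.0, 'q': array([ 1.22398157e+00,  4.23832695e-01,  1.63073326e+00,  9.95201567e-06,
        1.08856708e+00, -1.89590323e-02]), 'joint_velocities': array([ 0.00047884,  0.0001417 , -0.00186389, -0.00041111,  0.00053658,
       -0.0008914 ]), 'joint_efforts': array([-1.25964747e-03, -5.44629014e+01, -2.73658669e+01,  6.43077702e-02,
        2.26819416e-02, -5.83485917e-05]), 'ee_pos': array([0.20101945, 0.5912064 , 0.23588976]), 'tool_rot': array([ 0.57520113,  0.41124769, -0.41214864, -0.57458899]), 'wrist_force': array([0.62907108, 1.35677563, 0.67847754]), 'moment': array([0.01117608, 0.0154456 , 0.02140668]), 'opening': 0.08759685455836518}
0.014
top {'fx': 426.69824760718194, 'fy': 426.69824760718194, 'cx': 256.74084710338, 'cy': 190.27621273397747, 'view': array([[ 0.00897961, -0.99993513,  0.00700764,  0.04595052],
       [-0.99052192, -0.0098552 , -0.13700076,  0.60380045],
       [ 0.13706094, -0.00571101, -0.99054615,  1.11169007],
       [ 0.        ,  0.        ,  0.        ,  1.        ]])}
side {'fx': 399.70248932655727, 'fy': 399.70248932655727, 'cx': 257.9578769421954, 'cy': 197.302262552946, 'view': array([[ 0.89383168, -0.44799142,  0.01919938, -0.51183245],
       [-0.27090605, -0.57363992, -0.77301175,  0.30555779],
       [ 0.35731616,  0.68574116, -0.63410112,  0.6294992 ],
       [ 0.        ,  0.        ,  0.        ,  1.        ]])}
wrist {'fx': 286.61539085345254, 'fy': 286.61539085345254, 'cx': 254.45946071929967, 'cy': 190.5950140138479, 'view': array([[ 0.32116946,  0.94702083, -0.00131357, -0.62519883],
       [ 0.91930041, -0.3114347 ,  0.24061416, -0.02912902],
       [ 0.22745753, -0.07848549, -0.97061996,  0.39086801],
       [ 0.        ,  0.        ,  0.        ,  1.        ]])}
```

View pics/top0.png

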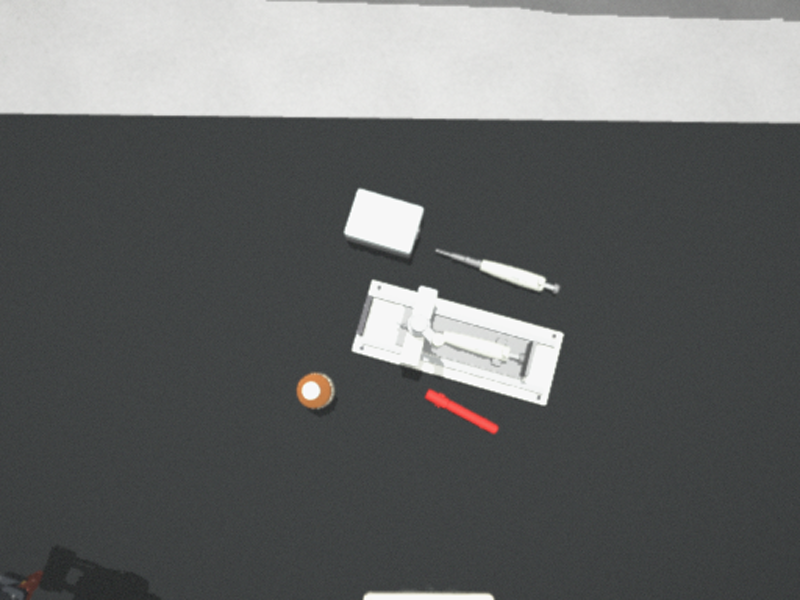

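View pics/side0.png

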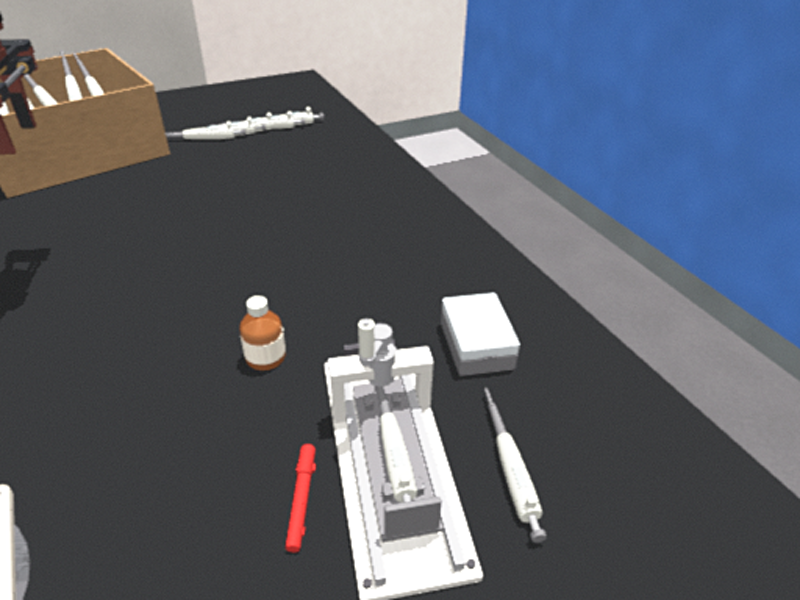

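View pics/wrist0.png

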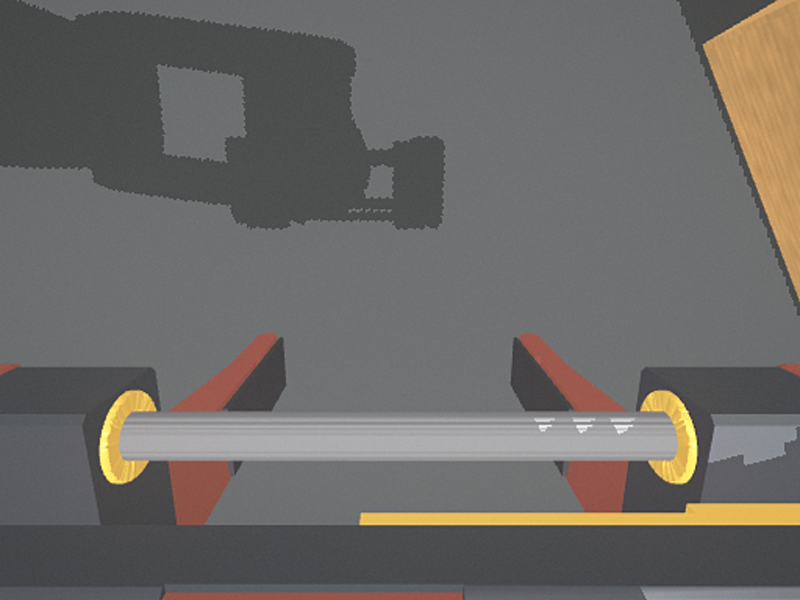

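The top view shows the jig around (460,340) of 800x600 with the bridge at (420,330) and the tab at (528,360). The bottle is at (315,390), the pen at (462,412), the tip box at (384,222) and the spare pipette at (500,272). I'll enlarge the jig next.

```bash
python3 - <<'E'
import cv2,numpy as np
a=np.load('pics/top0.npy')[170:270,215:370,::-1]; cv2.imwrite('pics/topc.png',cv2.resize(a,None,fx=5,fy=5,interpolation=cv2.INTER_CUBIC))
a=np.load('pics/side0.npy')[195:384,180:320,::-1]; cv2.imwrite('pics/sidec.png',cv2.resize(a,None,fx=3.15,fy=3.15,interpolation=cv2.INTER_CUBIC))
E
```

```text
(no output)
```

View pics/topc.png

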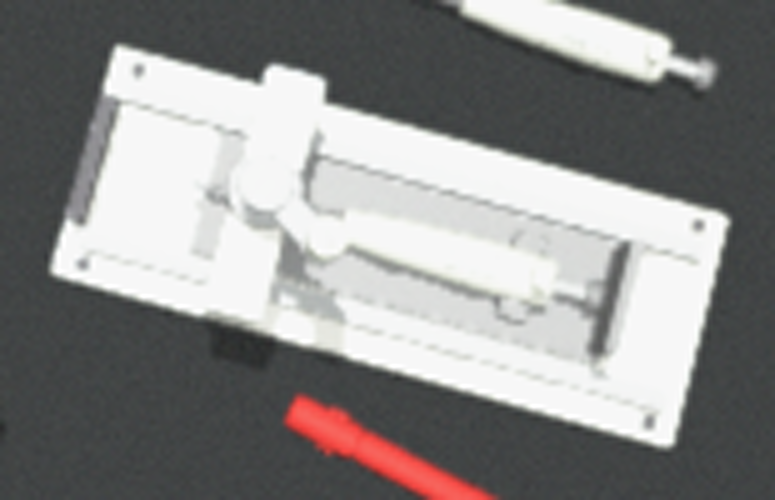

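View pics/sidec.png

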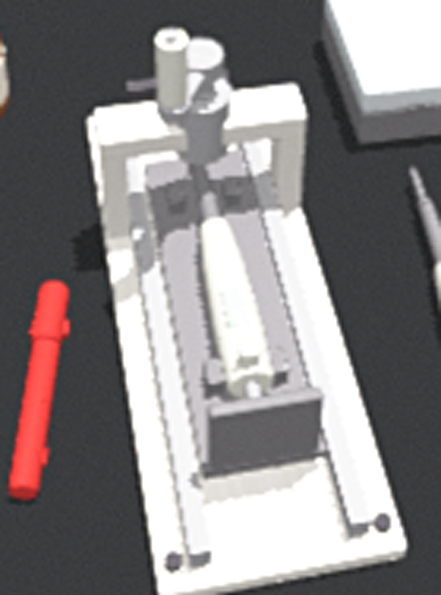

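```bash
cat > h.py <<'E'
import numpy as np
from rig import ctrl
def proj(n,P,m=None):
    m=m or ctrl.camera_model(n);P=np.atleast_2d(P);c=P@m['view'][:3,:3].T+m['view'][:3,3]
    return np.c_[m['fx']*c[:,0]/c[:,2]+m['cx'],m['fy']*c[:,1]/c[:,2]+m['cy']]
def atz(n,uv,z,m=None):
    m=m or ctrl.camera_model(n);R=m['view'][:3,:3];t=m['view'][:3,3];o=-R.T@t
    d=R.T@np.array([(uv[0]-m['cx'])/m['fx'],(uv[1]-m['cy'])/m['fy'],1]);return o+d*(z-o[2])/d[2]
E
python3 - <<'E'
from h import *
from scipy.optimize import least_squares
T=lambda u,v:np.array([u/5+215-.4,v/5+170-.4]); S=lambda u,v:np.array([u/3.15+180-.35,v/3.15+195-.35])
obs=[('top',T(115,45),(.065,.1,.012)),('top',T(731,217),(.065,-.25,.012)),('top',T(675,447),(-.065,-.25,.012)),('top',T(50,272),(-.065,.1,.012)),
('side',S(405,551),(.065,-.25,.012)),('side',S(155,592),(-.065,-.25,.012)),
('side',S(89,119),(-.064,-.015,.1)),('side',S(306,90),(.064,-.015,.1))]
def W(p,j): c,s=np.cos(p[2]),np.sin(p[2]); return np.array([p[0]+c*j[0]-s*j[1],p[1]+s*j[0]+c*j[1],j[2]])
r=least_squares(lambda p:np.ravel([proj(n,W(p,j))[0]-uv for n,uv,j in obs]),[.5,0.05,0])
p=r.x;print(p,r.fun.reshape(-1,2).round(1))
R=np.array([[np.cos(p[2]),np.sin(p[2])],[-np.sin(p[2]),np.cos(p[2])]])
J=lambda P:(R@(P[:2]-p[:2])).round(4)
# handle top
for z in(.190,.192,.194):
  for n,uv in(('side',S(172,37)),('top',T(322,238))):
    P=atz(n,uv,z);q=J(P);print(z,n,P.round(4),q,np.hypot(*q),np.arctan2(q[1],q[0]))
# tab
for n,uv in(('top',T(630,243)),('top',T(597,355)),('side',S(207,410)),('side',S(321,390))):
    print(n,J(atz(n,uv,.081)))
print('tab bottom',J(atz('side',S(205,478),.029)),J(atz('side',S(325,452),.029)))
for n,uv in (('bottle',(315/1.5625,390/1.5625)),):
  print(n,atz('top',uv,.105))
for nm,uv in(('pen',(430,396)),('pen',(494,429)),('tb',(359,190)),('tb',(423,208)),('tb',(345,236)),('tb',(410,256)),('sp',(437,251)),('sp',(557,289))):
  P=atz('top',np.array(uv)*.64,.05 if nm=='tb' else .015);print(nm,P.round(3),J(P))
np.save('jig.npy',p)
print(J(atz('top',np.array((315,390))*.64,.105)))
E
```

```text
[ 0.55098182  0.02835338 -0.2662149 ] [[-1.  -0.1]
 [-2.2 -0.3]
 [-2.4 -0.4]
 [-1.2 -0.5]
 [-1.1 -2.8]
 [ 0.1 -1.2]
 [ 2.8  6.5]
 [-0.7  7.3]]
0.19 side [0.5232 0.0019 0.19  ] [-0.0198 -0.0328] 0.03831292210207935 -2.1139015860508836
0.19 top [5.199e-01 1.000e-04 1.900e-01] [-0.0225 -0.0355] 0.042029751367335014 -2.1357007288256735
0.192 side [ 5.223e-01 -3.000e-04  1.920e-01] [-0.0201 -0.0352] 0.04053455316146954 -2.0896364434989505
0.192 top [5.198e-01 2.000e-04 1.920e-01] [-0.0227 -0.0354] 0.04205294282211413 -2.1409907866948164
0.194 side [ 0.5214 -0.0024  0.194 ] [-0.0205 -0.0375] 0.0427375712927162 -2.0710767550197486
0.194 top [5.196e-01 3.000e-04 1.940e-01] [-0.0229 -0.0353] 0.04207730979993849 -2.146274865350822
top [ 0.028  -0.1937]
top [-0.0325 -0.1915]
side [-0.0292 -0.1978]
side [ 0.0307 -0.1971]
tab bottom [-0.0316 -0.2047] [ 0.0348 -0.2018]
bottle [0.44336206 0.18861299 0.105     ]
pen [ 0.435 -0.     0.015] [-0.1047 -0.058 ]
pen [ 0.379 -0.111  0.015] [-0.129  -0.1792]
tb [0.791 0.127 0.05 ] [0.206  0.1588]
tb [0.76  0.015 0.05 ] [0.2054 0.0421]
tb [0.709 0.15  0.05 ] [0.1201 0.1591]
tb [0.674 0.037 0.05 ] [0.1169 0.0409]
sp [ 0.691 -0.012  0.015] [ 0.1458 -0.0019]
sp [ 0.625 -0.225  0.015] [ 0.1377 -0.2251]
[-0.146   0.1263]
```

```bash
cat >> h.py <<'E'
def W(p,j): c,s=np.cos(p[2]),np.sin(p[2]); return np.array([p[0]+c*j[0]-s*j[1],p[1]+s*j[0]+c*j[1],j[2]])
def J(P,p):
    R=np.array([[np.cos(p[2]),np.sin(p[2])],[-np.sin(p[2]),np.cos(p[2])]]);return (R@(np.asarray(P)[:2]-p[:2])).round(4)
E
python3 - <<'E'
from h import *
from scipy.optimize import least_squares
T=lambda u,v:np.array([u/5+215-.4,v/5+170-.4]); S=lambda u,v:np.array([u/3.15+180-.35,v/3.15+195-.35])
obs=[('top',T(115,45),(.065,.1,.012)),('top',T(731,217),(.065,-.25,.012)),('top',T(675,447),(-.065,-.25,.012)),('top',T(50,272),(-.065,.1,.012)),
('side',S(405,551),(.065,-.25,.012)),('side',S(155,592),(-.065,-.25,.012)),
('side',S(89,119),(-.064,.015,.1)),('side',S(304,88),(.064,.015,.1)),('top',T(265,67),(.064,.015,.1)),('top',T(326,79),(.064,-.015,.1))]
r=least_squares(lambda p:np.ravel([proj(n,W(p,j))[0]-uv for n,uv,j in obs]),[.5,0.05,0],loss='soft_l1')
p=r.x;print(p,np.array([proj(n,W(p,j))[0]-uv for n,uv,j in obs]).round(1))
for z in(.1905,.1925):
  for n,uv in(('side',S(172,37)),('top',T(322,238))):
    P=atz(n,uv,z);q=J(P,p);print(z,n,P.round(4),q,np.hypot(*q),np.arctan2(q[1],q[0]))
for n,uv in(('top',T(630,243)),('top',T(597,355)),('side',S(207,410)),('side',S(321,390))):
    print(n,J(atz(n,uv,.081),p))
np.save('jig.npy',p)
s=ctrl.get_state();print(s['ee_pos'])
from scipy.spatial.transform import Rotation as Ro
print(Ro.from_quat(s['tool_rot']).as_matrix().round(3))
E
```

```text
[ 0.54968209  0.02402194 -0.26567904] [[ 0.6  0.4]
 [-0.6  0.1]
 [-0.8  0.1]
 [ 0.4  0. ]
 [-0.3 -0.3]
 [ 0.6  1.6]
 [ 1.3 -2.7]
 [-3.  -0.8]
 [ 1.  -0.4]
 [ 0.1  0.4]]
0.1905 side [0.523  0.0013 0.1905] [-0.0198 -0.0289] 0.03503212811120672 -2.1714665029194538
0.1905 top [5.199e-01 1.000e-04 1.905e-01] [-0.0225 -0.0309] 0.038223814566314546 -2.2001696471912933
0.1925 side [ 0.5221 -0.0008  0.1925] [-0.0201 -0.0312] 0.03711401352589073 -2.1431051516362905
0.1925 top [5.197e-01 2.000e-04 1.925e-01] [-0.0226 -0.0308] 0.0382020941834345 -2.203826614083484
top [ 0.028  -0.1892]
top [-0.0325 -0.1869]
side [-0.0292 -0.1933]
side [ 0.0307 -0.1926]
[0.20107617 0.59135612 0.23608992]
[[ 0.322 -0.    -0.947]
 [ 0.947 -0.001  0.322]
 [-0.001 -1.    -0.   ]]
```

```bash
cat >> h.py <<'E'
from scipy.spatial.transform import Rotation as Ro
def tool():
    s=ctrl.get_state();R=Ro.from_quat(s['tool_rot']).as_matrix();return s,R,np.arctan2(R[1,0],R[0,0])
def plan(pos,az,n):
    s,R,a=tool();d=(np.asarray(pos)-s['ee_pos'])/n;sp=-((az-a+np.pi)%(2*np.pi)-np.pi)/n
    print('q',s['q'].round(2),'az',a,'err',(n*d).round(4))
    for i in range(n):
        Ri=R@Ro.from_rotvec([0,i*sp,0]).as_matrix()
        print([int(round(v)) if n>1 else round(v,1) for v in Ri.T@d*1000]+[round(sp,3)])
E
python3 - <<'E'
from h import *
p=np.load('jig.npy');print(W(p,(0,-.225,.2)))
plan(W(p,(0,-.225,.2)),p[2],15)
E
```

```text
[ 0.49060507 -0.1930838   0.2       ]
q [ 1.22  0.42  1.63 -0.    1.09 -0.02] az 1.2430189193935017 err [ 0.2895 -0.7844 -0.0361]
[-43, 2, -35, np.float64(0.101)]
[-40, 2, -39, np.float64(0.101)]
[-35, 2, -43, np.float64(0.101)]
[-31, 2, -46, np.float64(0.101)]
[-26, 2, -49, np.float64(0.101)]
[-21, 2, -52, np.float64(0.101)]
[-16, 2, -53, np.float64(0.101)]
[-10, 2, -55, np.float64(0.101)]
[-5, 2, -56, np.float64(0.101)]
[1, 2, -56, np.float64(0.101)]
[6, 2, -55, np.float64(0.101)]
[12, 2, -54, np.float64(0.101)]
[17, 2, -53, np.float64(0.101)]
[23, 2, -51, np.float64(0.101)]
[28, 2, -48, np.float64(0.101)]
```

Call:
jog_arm([
  [-43,0,-35,0.1],
  [-40,0,-39,0.1],
  [-35,0,-43,0.1],
  [-31,0,-46,0.1],
  [-26,0,-49,0.1],
], gripper=0, force=20)

```text
t: 0.78
ee_pos: [0.2974, 0.3294, 0.2366]
tool_rot: [0.659, 0.256, -0.256, -0.659]
wrist_force: [-0.3, 0.2, -0.3]
opening: 0.0417
```

Call:
jog_arm([
  [-21,0,-52,0.1],
  [-16,0,-53,0.1],
  [-10,0,-55,0.1],
  [-5,0,-56,0.1],
  [1,0,-56,0.1],
])

```text
t: 1.4
ee_pos: [0.3954, 0.0675, 0.2368]
tool_rot: [-0.702, -0.085, 0.084, 0.702]
wrist_force: [0.8, 0.8, -0.4]
opening: 0.0009
```

Call:
jog_arm([
  [6,0,-55,0.1],
  [12,0,-54,0.1],
  [17,0,-53,0.1],
  [23,0,-51,0.1],
  [28,0,-48,0.1],
])

```text
t: 2.02
ee_pos: [0.4934, -0.1926, 0.2366]
tool_rot: [-0.701, 0.092, -0.092, 0.701]
wrist_force: [-0.2, 0.3, -0.6]
opening: 0.0005
```

```bash
python3 - <<'E'
from h import *
p=np.load('jig.npy')
plan(W(p,(0,-.225,.06)),p[2],5)
E
```

```text
q [-0.39  0.28  1.84  0.    1.02 -0.13] az -0.2608108549178253 err [-0.0028 -0.0005 -0.1766]
[-1, 35, 0, np.float64(0.001)]
[-1, 35, 0, np.float64(0.001)]
[-1, 35, 0, np.float64(0.001)]
[-1, 35, 0, np.float64(0.001)]
[-1, 35, 0, np.float64(0.001)]
```

Call:
jog_arm([
  [-3,30,-2,0.005],
  [0,35,0,0],
  [0,40,0,0],
  [0,40,0,0],
  [0,31,0,0],
])

```text
t: 2.65
ee_pos: [0.4891, -0.1917, 0.059]
tool_rot: [-0.701, 0.093, -0.092, 0.701]
wrist_force: [0.1, 0.5, -0.3]
opening: 0.0003
```

```bash
python3 - <<'E'
from h import *
import cv2
p=np.load('jig.npy')
s,R,a=tool();print(s['ee_pos'],J(s['ee_pos'],p),a,s['wrist_force'])
a=ctrl.read_camera('side')[195:384,180:320,::-1]; cv2.imwrite('pics/s1.png',cv2.resize(a,None,fx=3.15,fy=3.15,interpolation=cv2.INTER_CUBIC))
E
```

```text
[ 0.48911853 -0.19165079  0.05899037] [-0.0018 -0.224 ] -0.2620390026351226 [ 0.14066032  0.50519277 -0.25017096]
```

View pics/s1.png

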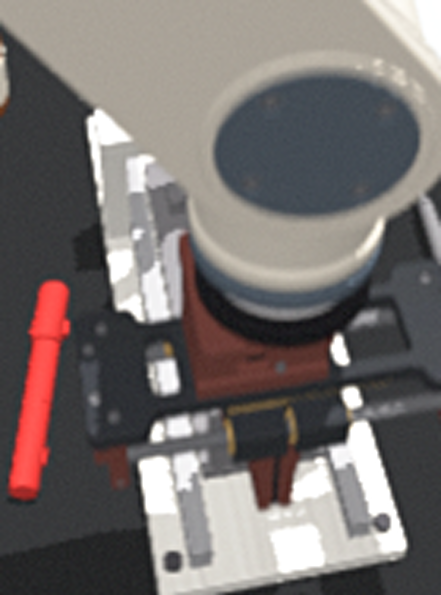

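The fingers (275,490) stand in front of the tab between the ways. Next I push along +z.

Call:
jog_arm([
  [1,0,12,0],
  [0,0,12,0],
  [0,0,12,0],
  [0,0,12,0],
  [0,0,10,0],
])

```text
t: 3.32
ee_pos: [0.5066, -0.1353, 0.0615]
tool_rot: [0.701, -0.092, 0.093, -0.701]
wrist_force: [-0.8, -2.4, 1.8]
opening: 0.0006
```

Call:
jog_arm([
  [0,0,3,0],
  [0,0,3,0],
  [0,0,2,0],
  [0,0,2,0],
  [0,0,1,0],
])

```text
t: 3.95
ee_pos: [0.5086, -0.1255, 0.0606]
tool_rot: [0.701, -0.092, 0.092, -0.701]
wrist_force: [-0.9, -8.0, 2.0]
opening: 0.0008
```

Call:
jog_arm([
  [0,0,1,0],
  [0,0,1,0],
  [0,0,1,0],
  [0,0,0,0],
  [0,0,0,0],
])

```text
t: 4.58
ee_pos: [0.5087, -0.1254, 0.0607]
tool_rot: [0.702, -0.092, 0.092, -0.7]
wrist_force: [-4.9, -21.9, 2.3]
opening: 0.0005
```

```bash
python3 - <<'E'
from h import *
p=np.load('jig.npy')
s,R,a=tool();print(s['ee_pos'],J(s['ee_pos'],p),a,s['wrist_force'])
E
```

```text
[ 0.50865449 -0.12543974  0.06071164] [-0.0003 -0.155 ] -0.2612015989177476 [ -4.91653767 -21.85257259   2.31129764]
```

Force rose to 22 N with no movement, so the carriage is at its stop. Now I back off and lift.

Call:
jog_arm([
  [0,0,-10,0],
  [0,0,-25,0],
  [0,0,-25,0],
  [0,-20,-10,0],
  [0,-50,0,0],
])

```text
t: 5.2
ee_pos: [0.489, -0.1899, 0.1293]
tool_rot: [-0.7, 0.095, -0.091, 0.702]
wrist_force: [0.9, -0.2, 1.1]
opening: 0.0004
```

Call:
jog_arm([
  [0,-50,0,0],
  [0,-50,0,0],
  [0,-20,-40,0],
  [0,0,-60,0],
  [0,0,-60,0],
], gripper=50)

```text
t: 5.82
ee_pos: [0.4493, -0.3456, 0.251]
tool_rot: [-0.701, 0.092, -0.092, 0.701]
wrist_force: [1.2, 0.0, -0.0]
opening: 0.0468
```

```bash
python3 - <<'E'
from h import *
import cv2
p=np.load('jig.npy')
s,R,a=tool();print(s['ee_pos'],J(s['ee_pos'],p),a,s['q'])
def up(n,x0,x1,y0,y1,f,o):
    a=ctrl.read_camera(n)[y0:y1,x0:x1,::-1]; cv2.imwrite(o,cv2.resize(a,None,fx=f,fy=f,interpolation=cv2.INTER_CUBIC))
up('side',180,320,195,384,3.15,'pics/s2.png');up('top',215,370,170,270,5,'pics/t2.png')
E
```

```text
[ 0.44928882 -0.34559084  0.25104674] [ 2.00e-04 -3.83e-01] -0.2607997950870432 [-6.77038800e-01  3.21351998e-01  1.74815178e+00  8.07462724e-04
  1.07184927e+00 -4.16625431e-01]
```

View pics/s2.png

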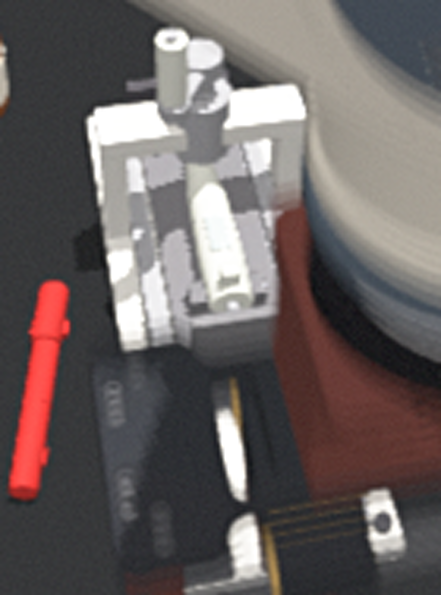

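View pics/t2.png

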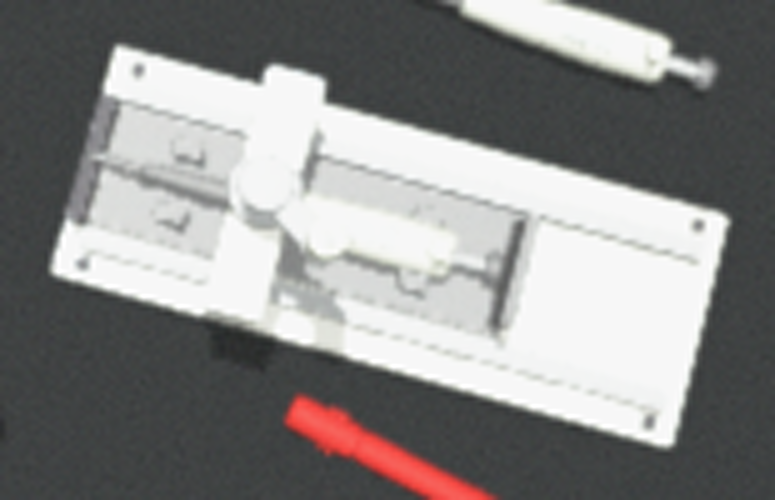

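The carriage is home: the tab now sits at (512,275) in the top crop. The handle top is at (322,238) in the top crop and (172,38) in the side crop. I'll hover above it.

```bash
python3 - <<'E'
from h import *
plan((.521,.0003,.255),-1.5,10)
E
```

```text
q [-0.68  0.32  1.75 -0.    1.07 -0.42] az -0.26648429271083435 err [0.0727 0.3491 0.0044]
[-2, 0, 36, np.float64(0.123)]
[-7, 0, 35, np.float64(0.123)]
[-11, 0, 34, np.float64(0.123)]
[-15, 0, 32, np.float64(0.123)]
[-19, 0, 30, np.float64(0.123)]
[-22, 0, 28, np.float64(0.123)]
[-26, 0, 25, np.float64(0.123)]
[-28, 0, 21, np.float64(0.123)]
[-31, 0, 18, np.float64(0.123)]
[-33, 0, 14, np.float64(0.123)]
```

Call:
jog_arm([
  [-2,0,36,0.123],
  [-7,0,35,0.123],
  [-11,0,34,0.123],
  [-15,0,32,0.123],
  [-19,0,30,0.123],
])

```text
t: 6.55
ee_pos: [0.4838, -0.1675, 0.2503]
tool_rot: [-0.639, 0.302, -0.301, 0.64]
wrist_force: [-0.4, 0.1, -0.1]
opening: 0.0503
```

Call:
jog_arm([
  [-22,0,28,0.123],
  [-26,0,25,0.123],
  [-28,0,21,0.123],
  [-31,0,18,0.123],
  [-33,0,14,0.123],
])

```text
t: 7.18
ee_pos: [0.519, 0.0071, 0.2503]
tool_rot: [0.519, -0.481, 0.48, -0.518]
wrist_force: [0.3, -0.5, -0.7]
opening: 0.05
```

```bash
python3 - <<'E'
from h import *
import cv2
plan((.521,.0003,.255),-1.5,1)
m=ctrl.camera_model('wrist');im=ctrl.read_camera('wrist');np.save('pics/w3.npy',im)
cv2.imwrite('pics/w3.png',cv2.resize(im[:,:,::-1],(800,600)))
p=np.load('jig.npy')
for P in((.521,.0003,.192),tuple(W(p,(0,0,.15)))): print(proj('wrist',P,m)*1.5625)
E
```

```text
q [-0.01  0.25  1.85  0.    1.04  1.49] az -1.49566218040873 err [ 0.002  -0.0068  0.0047]
[np.float64(6.9), np.float64(-4.7), np.float64(1.5), np.float64(0.004)]
[[414.53526956 321.15304693]]
[[373.91753866 247.11600559]]
```

View pics/w3.png

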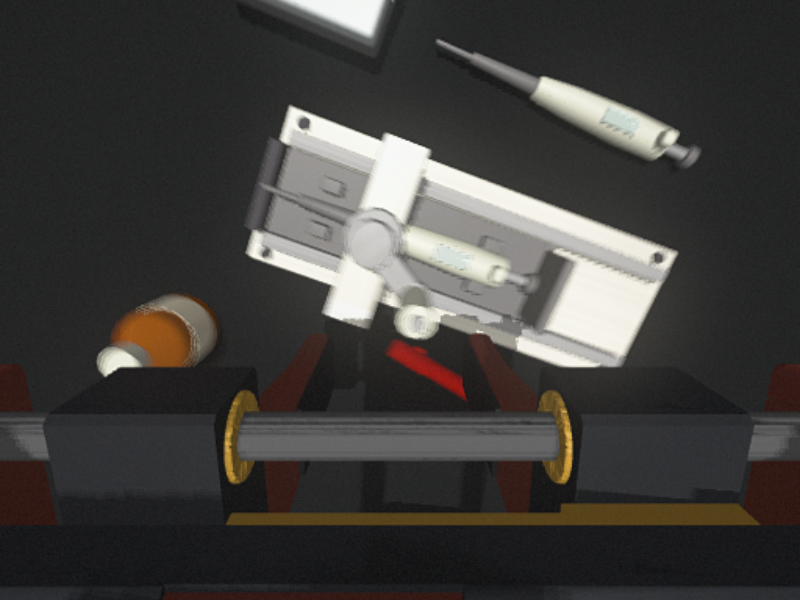

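```bash
python3 - <<'E'
from h import *
p=np.load('jig.npy')
h=atz('wrist',np.array((417,322))*.64,.192);c=atz('wrist',np.array((374,240))*.64,.1495);print(h,c,np.hypot(*(h-c)[:2]),np.arctan2(*(h-c)[1::-1]),p)
# hub from top cam
t=atz('top',(267/5+214.6,185/5+169.6),.1495);print(t)
E
```

```text
[0.52137931 0.00209134 0.192     ] [0.55445608 0.02720193 0.1495    ] 0.0415284740937569 -2.4922544703719636 [ 0.54968209  0.02402194 -0.26567904]
[0.54854179 0.02451899 0.1495    ]
```

```bash
python3 - <<'E'
from h import *
plan((.5213,.0013,.1705),-1.5,1)
E
```

```text
q [-0.    0.25  1.85  0.    1.04  1.49] az -1.5002191866953245 err [ 0.0016 -0.0088 -0.0799]
[np.float64(9.0), np.float64(79.9), np.float64(1.0), np.float64(-0.0)]
```

Call:
jog_arm([
  [9,20,1,0],
  [0,0,0,0],
  [0,15,0,0],
  [0,0,0,0],
  [0,0,0,0],
])

```text
t: 7.85
ee_pos: [0.5214, -0.0039, 0.2158]
tool_rot: [0.519, -0.48, 0.48, -0.519]
wrist_force: [0.2, 0.9, 0.6]
opening: 0.05
```

```bash
python3 - <<'E'
from h import *
import cv2
plan((.5213,.0013,.1705),-1.5,1)
m=ctrl.camera_model('wrist');im=ctrl.read_camera('wrist')
cv2.imwrite('pics/w4.png',cv2.resize(im[180:300,200:330,::-1],None,fx=5,fy=5))
E
```

```text
q [-0.03  0.3   1.88  0.    0.97  1.46] az -1.4922205201819476 err [-0.0001  0.0052 -0.0453]
[np.float64(-5.2), np.float64(45.3), np.float64(0.3), np.float64(0.008)]
```

View pics/w4.png

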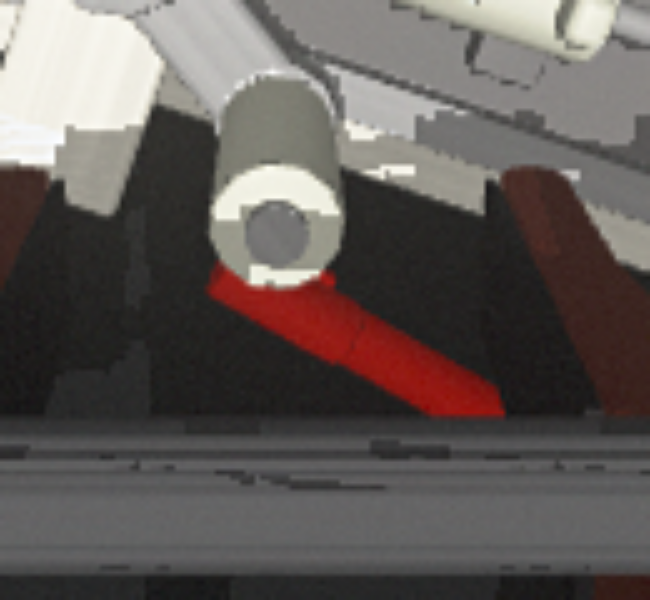

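```bash
python3 - <<'E'
from h import *
m=ctrl.camera_model('wrist');s=ctrl.get_state();print(s['ee_pos'])
for z in (.19,.192,.194): print(atz('wrist',(277/5+199.6,228/5+179.6),z))
# expected pixel of point under TCP axis
for z in(.192,.17):
  print(proj('wrist',(*s['ee_pos'][:2],z)))
E
```

```text
[ 0.52156291 -0.003867    0.21593147]
[ 0.51955108 -0.00319146  0.19      ]
[ 0.52030672 -0.0031273   0.192     ]
[ 0.52106236 -0.00306313  0.194     ]
[[256.30465527 223.44899853]]
[[256.11264169 212.66589804]]
```

Call:
jog_arm([
  [-2,15,-1,0],
  [0,15,0,0],
  [0,10,0,0],
  [0,5,0,0],
  [0,0,0,0],
])

```text
t: 8.52
ee_pos: [0.5201, -0.0019, 0.1702]
tool_rot: [0.52, -0.48, 0.48, -0.519]
wrist_force: [0.4, -0.5, 0.2]
opening: 0.0497
```

Call:
jog_arm([
  [0,0,0,0],
  [0,0,0,0],
  [0,0,0,0],
  [0,0,0,0],
  [0,0,0,0],
], gripper=8, force=4)

```text
t: 9.15
ee_pos: [0.5201, -0.0019, 0.1708]
tool_rot: [0.519, -0.48, 0.48, -0.519]
wrist_force: [-1.7, -0.5, 1.9]
opening: 0.0178
```

```bash
python3 - <<'E'
from h import *
import cv2
s,R,a=tool();print(s['ee_pos'],a,s['wrist_force'],s['opening'])
def up(n,x0,x1,y0,y1,f,o):
    a=ctrl.read_camera(n)[y0:y1,x0:x1,::-1]; cv2.imwrite(o,cv2.resize(a,None,fx=f,fy=f,interpolation=cv2.INTER_CUBIC))
up('wrist',190,330,150,300,4,'pics/w5.png')
up('side',150,320,145,285,4,'pics/s5.png')
E
```

```text
[ 0.52014493 -0.00187641  0.17083269] -1.491990779684624 [-1.69160442 -0.53880567  1.93160068] 0.017802833695112704
```

View pics/w5.png

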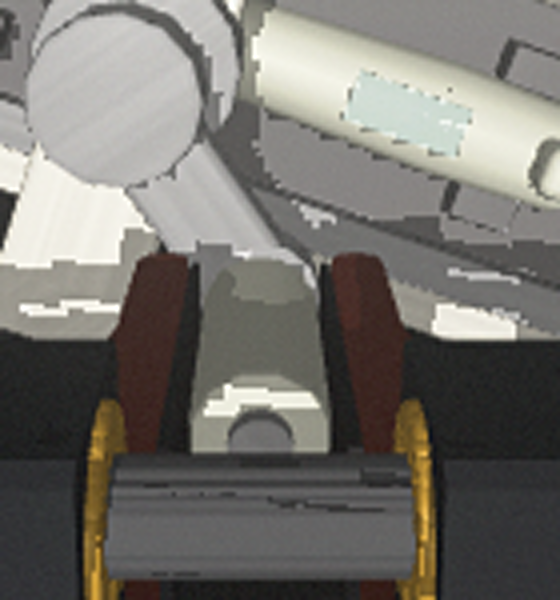

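View pics/s5.png

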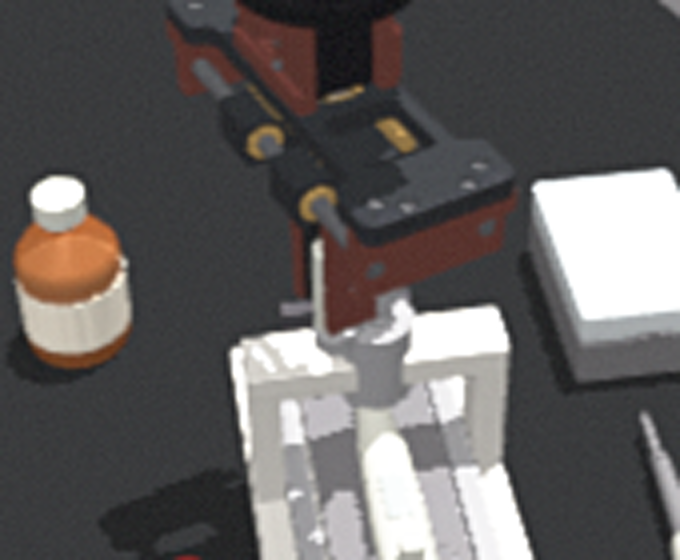

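```bash
cat >> h.py <<'E'
def circ(c,dth,n,phi=None,rot=1.0,z=None,r=.04):
    """rows to go round by dth each row; phi= start angle of handle (default from TCP)"""
    s,R,a=tool();P=s['ee_pos'];
    if phi is None: phi=np.arctan2(P[1]-c[1],P[0]-c[0])
    print('t',s['t'],'tcp',P.round(4),'r',np.hypot(*(P[:2]-c)).round(4),'phi',phi.round(3),'az',a.round(3),'q6',s['q'][5].round(2),'F',s['wrist_force'].round(1),'op',s['opening'].round(4))
    cur=P[:2].copy();az=a
    for i in range(n):
        phi+=dth;tg=np.asarray(c)+r*np.array([np.cos(phi),np.sin(phi)]);d=(tg-cur)*1000
        x=d@[np.cos(az),np.sin(az)];zz=d@[-np.sin(az),np.cos(az)]
        print([round(float(x),1),round(-dth*8/6.283,2),round(float(zz),1),round(-dth*rot,3)]);cur=tg;az+=dth*rot
E
python3 - <<'E'
from h import *
for z in(.147,.15,.152): print(atz('wrist',(117/4+189.6,98/4+149.6),z))
circ((.550,.0245),.15,5)
E
```

```text
[0.55038972 0.0236787  0.147     ]
[0.55098055 0.02334596 0.15      ]
[0.55137444 0.02312413 0.152     ]Traceback (most recent call last):
  File "<stdin>", line 3, in <module>
  File "h.py", line 25, in circ
    print('t',s['t'],'tcp',P.round(4),'r',np.hypot(*(P[:2]-c)).round(4),'phi',phi.round(3),'az',a.round(3),'q6',s['q'][5].round(2),'F',s['wrist_force'].round(1),'op',s['opening'].round(4))
                                                                                                                                                                      ^^^^^^^^^^^^^^^^^^
AttributeError: 'float' object has no attribute 'round'
```

```bash
sed -i "s/s\['opening'\].round(4)/round(s['opening'],4)/" h.py; python3 - <<'E'
from h import *
circ((.5505,.024),.1,5)
E
```

```text
t 9.25 tcp [ 0.5201 -0.0019  0.1708] r 0.0399 phi -2.436 az -1.492 q6 1.47 F [-1.2  0.5  2.8] op 0.0178
[3.2, -0.13, 2.4, -0.1]
[3.1, -0.13, 2.5, -0.1]
[3.1, -0.13, 2.5, -0.1]
[3.1, -0.13, 2.5, -0.1]
[3.1, -0.13, 2.5, -0.1]
```

Call:
jog_arm([
  [3.2,-0.1,2.4,-0.1],
  [3.1,-0.1,2.5,-0.1],
  [3.1,-0.1,2.5,-0.1],
  [3.1,-0.1,2.5,-0.1],
  [3.1,-0.2,2.5,-0.1],
])

```text
t: 9.88
ee_pos: [0.5358, -0.0135, 0.1714]
tool_rot: [0.623, -0.336, 0.335, -0.622]
wrist_force: [-3.1, -0.6, 3.2]
opening: 0.0181
```

```bash
cat > look.py <<'E'
from h import *
import cv2,sys
k=sys.argv[1]
w=ctrl.read_camera('wrist')[120:300,170:340,::-1];s=ctrl.read_camera('side')[190:260,190:300,::-1]
a=cv2.resize(w,None,fx=2.5,fy=2.5,interpolation=cv2.INTER_CUBIC);b=cv2.resize(s,None,fx=3.3,fy=3.3,interpolation=cv2.INTER_CUBIC)
o=np.zeros((max(a.shape[0],b.shape[0]),a.shape[1]+b.shape[1],3),np.uint8);o[:a.shape[0],:a.shape[1]]=a;o[:b.shape[0],a.shape[1]:]=b
cv2.imwrite(f'pics/L{k}.png',o)
E
python3 - <<'E'
from h import *
circ((.5505,.024),.1,5)
E
python3 look.py 1
```

```text
t 9.875 tcp [ 0.5358 -0.0135  0.1714] r 0.0403 phi -1.944 az -0.989 q6 0.94 F [-3.1 -0.6  3.2] op 0.0181
[3.0, -0.13, 2.7, -0.1]
[3.1, -0.13, 2.5, -0.1]
[3.1, -0.13, 2.5, -0.1]
[3.1, -0.13, 2.5, -0.1]
[3.1, -0.13, 2.5, -0.1]
```

View pics/L1.png

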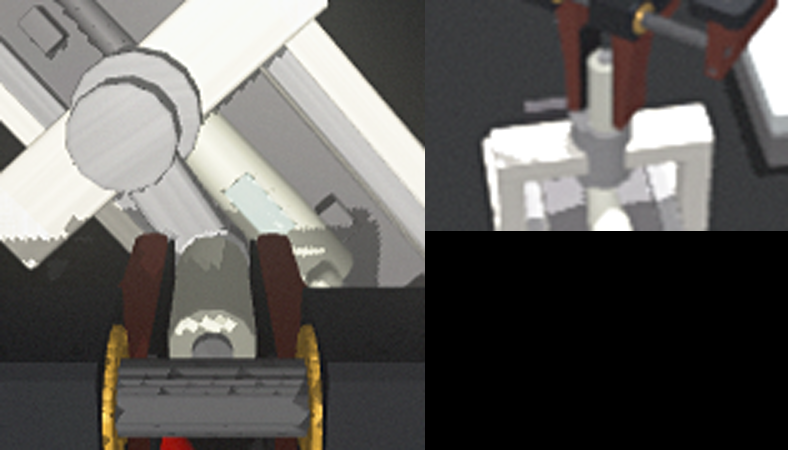

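The crank follows; the handle at (212,343) in the wrist view is held between the pads. I continue.

Call:
jog_arm([
  [3.0,-0.2,2.6,-0.1],
  [3.1,-0.1,2.5,-0.1],
  [3.1,-0.2,2.5,-0.1],
  [3.1,-0.1,2.5,-0.1],
  [3.1,-0.2,2.5,-0.1],
])

```text
t: 10.6
ee_pos: [0.5556, -0.016, 0.172]
tool_rot: [0.686, -0.172, 0.172, -0.686]
wrist_force: [-2.1, -4.0, 1.2]
opening: 0.0177
```

```bash
python3 - <<'E'
from h import *
circ((.5505,.024),.1,5)
E
python3 look.py 2
```

```text
t 10.6 tcp [ 0.5556 -0.016   0.172 ] r 0.0403 phi -1.444 az -0.491 q6 0.44 F [-2.1 -4.   1.2] op 0.0177
[2.9, -0.13, 2.8, -0.1]
[3.1, -0.13, 2.5, -0.1]
[3.1, -0.13, 2.5, -0.1]
[3.1, -0.13, 2.5, -0.1]
[3.1, -0.13, 2.5, -0.1]
```

View pics/L2.png

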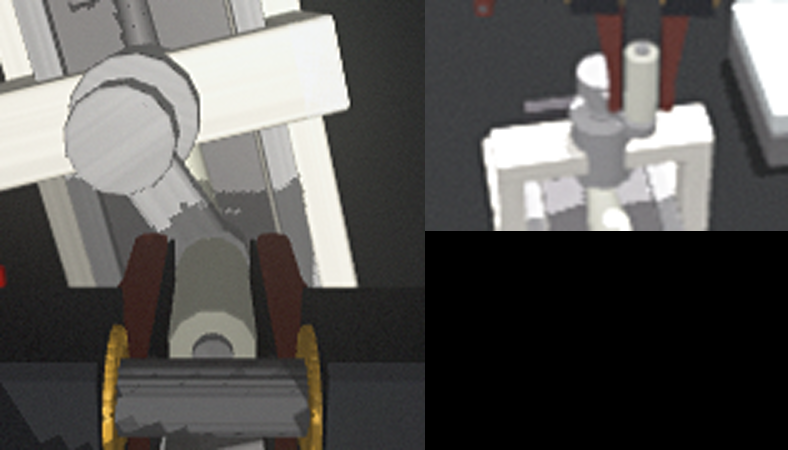

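Call:
jog_arm([
  [3.1,-0.1,2.4,-0.1],
  [3.1,-0.1,2.4,-0.1],
  [3.1,-0.2,2.5,-0.1],
  [3.1,-0.1,2.5,-0.1],
  [3.1,-0.1,2.5,-0.1],
])

```text
t: 11.32
ee_pos: [0.5743, -0.0086, 0.1727]
tool_rot: [0.707, 0.003, -0.002, -0.707]
wrist_force: [-0.7, -3.7, 1.3]
opening: 0.0176
```

```bash
python3 - <<'E'
from h import *
circ((.5505,.024),.1,5)
E
python3 look.py 3
```

```text
t 11.325 tcp [ 0.5743 -0.0086  0.1727] r 0.0403 phi -0.94 az 0.007 q6 -0.04 F [-0.7 -3.7  1.3] op 0.0176
[2.9, -0.13, 2.8, -0.1]
[3.1, -0.13, 2.5, -0.1]
[3.1, -0.13, 2.5, -0.1]
[3.1, -0.13, 2.5, -0.1]
[3.1, -0.13, 2.5, -0.1]
```

View pics/L3.png

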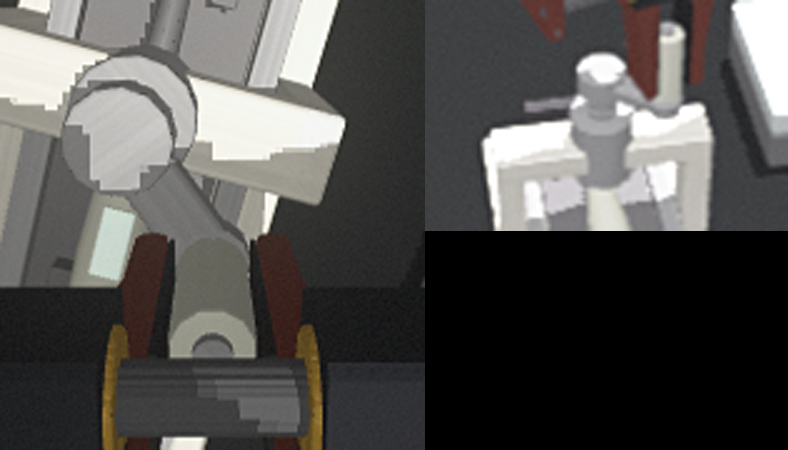

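Call:
jog_arm([
  [3.1,-0.1,2.6,-0.1],
  [3.1,-0.1,2.5,-0.1],
  [3.1,-0.2,2.5,-0.1],
  [3.1,-0.1,2.5,-0.1],
  [3.1,-0.1,2.5,-0.1],
])

```text
t: 12.05
ee_pos: [0.5868, 0.007, 0.1733]
tool_rot: [0.685, 0.177, -0.177, -0.684]
wrist_force: [0.2, -3.0, 0.9]
opening: 0.0178
```

```bash
python3 - <<'E'
from h import *
circ((.5505,.024),.1,5)
E
python3 look.py 4
```

```text
t 12.05 tcp [0.5868 0.007  0.1733] r 0.0401 phi -0.437 az 0.506 q6 -0.51 F [ 0.2 -3.   0.9] op 0.0178
[3.1, -0.13, 2.5, -0.1]
[3.1, -0.13, 2.5, -0.1]
[3.1, -0.13, 2.5, -0.1]
[3.1, -0.13, 2.5, -0.1]
[3.1, -0.13, 2.5, -0.1]
```

View pics/L4.png

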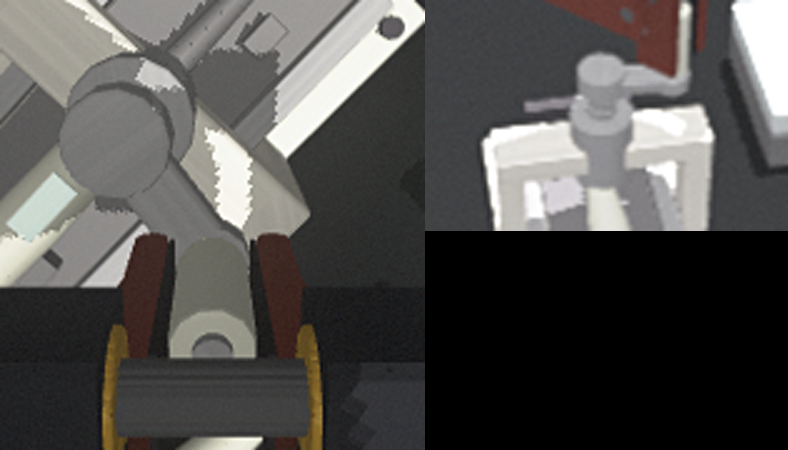

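Call:
jog_arm([
  [3.1,-0.1,2.5,-0.1],
  [3.1,-0.1,2.5,-0.1],
  [3.1,-0.2,2.5,-0.1],
  [3.1,-0.1,2.5,-0.1],
  [3.1,-0.1,2.5,-0.1],
])

```text
t: 12.78
ee_pos: [0.5888, 0.0267, 0.1727]
tool_rot: [-0.619, -0.34, 0.342, 0.62]
wrist_force: [-0.4, -0.8, -4.4]
opening: 0.0181
```

```bash
python3 - <<'E'
from h import *
circ((.5505,.024),.1,5)
E
python3 look.py 5
```

```text
t 12.775 tcp [0.5888 0.0267 0.1727] r 0.0384 phi 0.07 az 1.006 q6 -0.98 F [-0.4 -0.8 -4.4] op 0.0181
[4.0, -0.13, 1.2, -0.1]
[3.1, -0.13, 2.5, -0.1]
[3.1, -0.13, 2.5, -0.1]
[3.1, -0.13, 2.5, -0.1]
[3.1, -0.13, 2.5, -0.1]
```

View pics/L5.png

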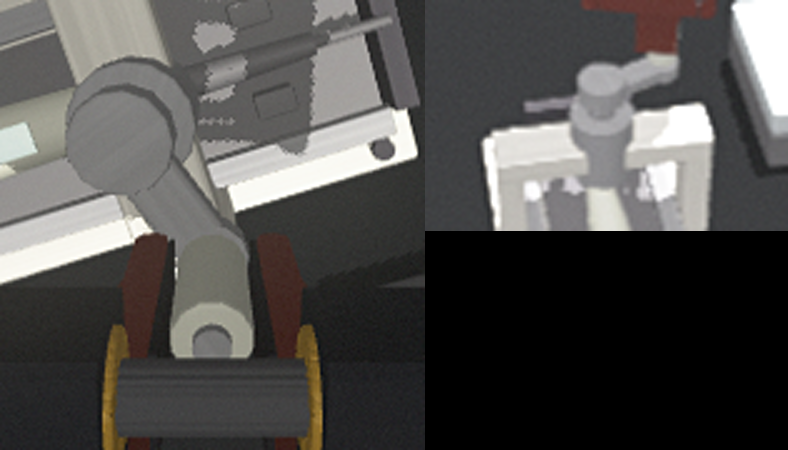

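Fz flipped to −4.4 N, and the hub sank from row 53 to 62 in the side crop. The bolt has dropped, perhaps still hanging a little, so I loosen to the lightest hold and follow it down.

Call:
jog_arm([
  [0,0,0,0],
  [0,0,0,0],
  [0,2,0,0],
  [0,2,0,0],
  [0,2,0,0],
], gripper=24, force=4)

```text
t: 13.5
ee_pos: [0.5901, 0.0265, 0.1677]
tool_rot: [-0.619, -0.341, 0.341, 0.619]
wrist_force: [0.9, 1.0, 0.2]
opening: 0.0241
```

```bash
python3 - <<'E'
from h import *
circ((.5505,.024),.1,1)
E
python3 look.py 6
```

```text
t 13.5 tcp [0.5901 0.0265 0.1677] r 0.0397 phi 0.063 az 1.008 q6 -0.98 F [0.9 1.  0.2] op 0.0241
[3.3, -0.13, 2.3, -0.1]
```

View pics/L6.png

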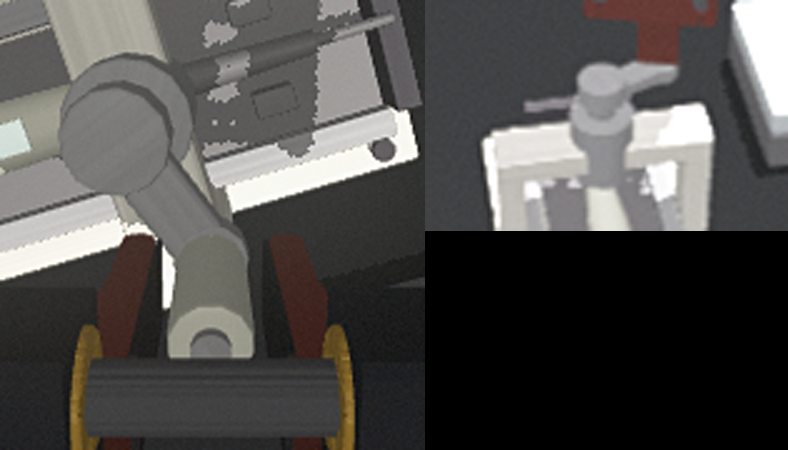

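```bash
python3 - <<'E'
import cv2
g=lambda k:cv2.imread(f'pics/L{k}.png')[:231,425:]
for k in (1,2,3,4,5,6):
    # pin + hub region from L6
    t=g(6)[60:112,152:194];r=cv2.matchTemplate(g(k),t,cv2.TM_CCOEFF_NORMED);print(k,cv2.minMaxLoc(r)[1::2])
E
python3 - <<'E'
from h import *
p=np.load('jig.npy')
print((proj('side',(.5505,.024,.158))-proj('side',(.5505,.024,.15)))*3.3)
E
```

```text
1 (0.8589206337928772, (204, 104))
2 (0.8377127051353455, (239, 100))
3 (0.9001080989837646, (152, 49))
4 (0.9778364300727844, (152, 50))
5 (0.9971433877944946, (152, 60))
6 (0.9999998807907104, (152, 60))
[[ -0.0604672  -10.66424992]]
```

The bolt fell about 10 px, which is roughly 8 mm, so it has dropped fully. I regrip and turn forward.

Call:
jog_arm([
  [0,1,0,0],
  [0,0,0,0],
  [0,0,0,0],
  [0,0,0,0],
  [0,0,0,0],
], gripper=8, force=10)

```text
t: 14.22
ee_pos: [0.5901, 0.0265, 0.1669]
tool_rot: [0.619, 0.341, -0.341, -0.619]
wrist_force: [-1.1, 0.9, 1.8]
opening: 0.0178
```

```bash
python3 - <<'E'
from h import *
circ((.5505,.024),-.14,15,rot=.5)
E
```

```text
t 14.225 tcp [0.5901 0.0265 0.1669] r 0.0397 phi 0.064 az 1.008 q6 -0.98 F [-1.1  0.9  1.8] op 0.0178
[-4.6, 0.18, -3.2, 0.07]
[-4.9, 0.18, -2.6, 0.07]
[-5.1, 0.18, -2.3, 0.07]
[-5.3, 0.18, -1.9, 0.07]
[-5.4, 0.18, -1.5, 0.07]
[-5.5, 0.18, -1.1, 0.07]
[-5.5, 0.18, -0.8, 0.07]
[-5.6, 0.18, -0.4, 0.07]
[-5.6, 0.18, 0.0, 0.07]
[-5.6, 0.18, 0.4, 0.07]
[-5.5, 0.18, 0.8, 0.07]
[-5.5, 0.18, 1.2, 0.07]
[-5.4, 0.18, 1.6, 0.07]
[-5.3, 0.18, 1.9, 0.07]
[-5.1, 0.18, 2.3, 0.07]
```

Call:
jog_arm([
  [-4.6,0.2,-3.2,0.07],
  [-4.9,0.2,-2.6,0.07],
  [-5.1,0.1,-2.3,0.07],
  [-5.3,0.2,-1.9,0.07],
  [-5.4,0.2,-1.5,0.07],
])

```text
t: 14.85
ee_pos: [0.5831, 0.0004, 0.1661]
tool_rot: [-0.669, -0.228, 0.227, 0.669]
wrist_force: [0.8, 1.6, 1.0]
opening: 0.0177
```

```bash
python3 - <<'E'
from h import *
circ((.5505,.024),-.14,5,rot=.5)
E
python3 look.py 7
```

```text
t 14.85 tcp [5.831e-01 4.000e-04 1.661e-01] r 0.0403 phi -0.626 az 0.656 q6 -0.68 F [0.8 1.6 1. ] op 0.0177
[-5.5, 0.18, -1.0, 0.07]
[-5.5, 0.18, -0.8, 0.07]
[-5.6, 0.18, -0.4, 0.07]
[-5.6, 0.18, -0.0, 0.07]
[-5.6, 0.18, 0.3, 0.07]
```

View pics/L7.png

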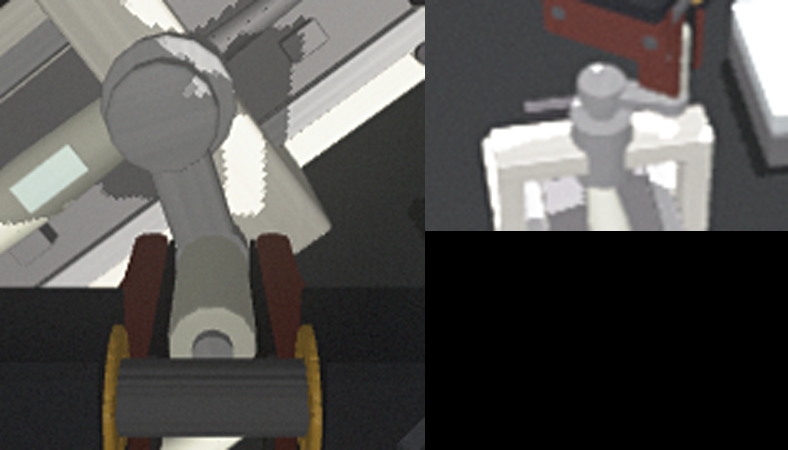

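The turn is going well: the handle is at (212,335) in the wrist view and forces are low.

Call:
jog_arm([
  [-5.5,0.2,-1.0,0.07],
  [-5.5,0.2,-0.8,0.07],
  [-5.6,0.1,-0.4,0.07],
  [-5.6,0.2,0,0.07],
  [-5.6,0.2,0.3,0.07],
])

```text
t: 15.58
ee_pos: [0.5605, -0.0151, 0.1652]
tool_rot: [0.699, 0.109, -0.108, -0.699]
wrist_force: [2.3, -0.9, -0.9]
opening: 0.0176
```

```bash
python3 - <<'E'
from h import *
circ((.5505,.024),-.14,5,rot=.5)
E
```

```text
t 15.575 tcp [ 0.5605 -0.0151  0.1652] r 0.0404 phi -1.321 az 0.307 q6 -0.36 F [ 2.3 -0.9 -0.9] op 0.0176
[-5.5, 0.18, 1.1, 0.07]
[-5.5, 0.18, 1.1, 0.07]
[-5.4, 0.18, 1.5, 0.07]
[-5.3, 0.18, 1.9, 0.07]
[-5.1, 0.18, 2.2, 0.07]
```

Call:
jog_arm([
  [-5.5,0.2,1.0,0.07],
  [-5.5,0.2,1.1,0.07],
  [-5.4,0.1,1.5,0.07],
  [-5.3,0.2,1.9,0.07],
  [-5.1,0.2,2.2,0.07],
])

```text
t: 16.2
ee_pos: [0.5329, -0.012, 0.1643]
tool_rot: [0.707, -0.015, 0.015, -0.707]
wrist_force: [1.3, -0.4, -1.7]
opening: 0.018
```

```bash
python3 - <<'E'
from h import *
circ((.5505,.024),-.14,5,rot=.5)
E
python3 look.py 9
```

```text
t 16.2 tcp [ 0.5329 -0.012   0.1643] r 0.0401 phi -2.026 az -0.043 q6 -0.0 F [ 1.3 -0.4 -1.7] op 0.018
[-4.9, 0.18, 2.7, 0.07]
[-4.8, 0.18, 2.9, 0.07]
[-4.5, 0.18, 3.3, 0.07]
[-4.3, 0.18, 3.6, 0.07]
[-4.0, 0.18, 3.9, 0.07]
```

View pics/L9.png

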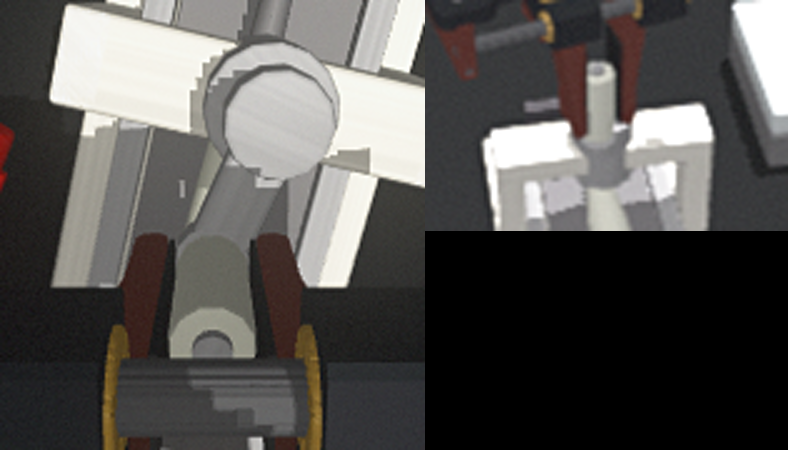

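The handle is still well held at (212,335), with 2.09 rad turned forward so far.

Call:
jog_arm([
  [-4.9,0.2,2.7,0.07],
  [-4.8,0.2,2.9,0.07],
  [-4.5,0.2,3.3,0.07],
  [-4.3,0.2,3.6,0.07],
  [-4.0,0.2,3.9,0.07],
])

```text
t: 16.92
ee_pos: [0.5143, 0.008, 0.1634]
tool_rot: [-0.694, 0.137, -0.138, 0.694]
wrist_force: [1.8, -0.8, -0.2]
opening: 0.0177
```

```bash
python3 - <<'E'
from h import *
circ((.5505,.024),-.14,5,rot=.5)
E
```

```text
t 16.925 tcp [0.5143 0.008  0.1634] r 0.0396 phi -2.726 az -0.391 q6 0.38 F [ 1.8 -0.8 -0.2] op 0.0177
[-4.1, 0.18, 3.8, 0.07]
[-3.5, 0.18, 4.4, 0.07]
[-3.1, 0.18, 4.6, 0.07]
[-2.8, 0.18, 4.8, 0.07]
[-2.5, 0.18, 5.0, 0.07]
```

Call:
jog_arm([
  [-4.0,0.2,3.9,0.07],
  [-3.5,0.2,4.4,0.07],
  [-3.1,0.1,4.6,0.07],
  [-2.8,0.2,4.8,0.07],
  [-2.5,0.2,5.0,0.07],
])

```text
t: 17.55
ee_pos: [0.513, 0.0351, 0.1626]
tool_rot: [-0.659, 0.255, -0.257, 0.659]
wrist_force: [4.8, -2.5, -2.1]
opening: 0.018
```

```bash
python3 - <<'E'
from h import *
circ((.5505,.024),-.14,5,rot=.5)
E
```

```text
t 17.55 tcp [0.513  0.0351 0.1626] r 0.0391 phi 2.853 az -0.741 q6 0.79 F [ 4.8 -2.5 -2.1] op 0.018
[-2.9, 0.18, 4.8, 0.07]
[-1.7, 0.18, 5.3, 0.07]
[-1.3, 0.18, 5.4, 0.07]
[-1.0, 0.18, 5.5, 0.07]
[-0.6, 0.18, 5.6, 0.07]
```

```bash
python3 - <<'E'
from h import *
circ((.5511,.0234),-.14,5,rot=.5)
from scipy.optimize import least_squares
P=np.array([[.5358,-.0135],[.5556,-.016],[.5743,-.0086],[.5868,.007],[.5901,.0265],[.5831,.0004],[.5605,-.0151],[.5329,-.012],[.5143,.008],[.513,.0351]])
print(least_squares(lambda v:np.hypot(*(P-v).T)-.04,[.55,.024]).x)
E
```

```text
t 17.55 tcp [0.513  0.0351 0.1626] r 0.0398 phi 2.843 az -0.741 q6 0.79 F [ 4.8 -2.5 -2.1] op 0.018
[-2.2, 0.18, 5.1, 0.07]
[-1.7, 0.18, 5.3, 0.07]
[-1.3, 0.18, 5.4, 0.07]
[-0.9, 0.18, 5.5, 0.07]
[-0.5, 0.18, 5.6, 0.07]
[0.55073708 0.02372289]
```

Call:
jog_arm([
  [-2.2,0.2,5.1,0.07],
  [-1.7,0.2,5.3,0.07],
  [-1.3,0.1,5.4,0.07],
  [-0.9,0.2,5.5,0.07],
  [-0.5,0.2,5.6,0.07],
])

```text
t: 18.18
ee_pos: [0.5289, 0.0564, 0.1616]
tool_rot: [0.605, -0.366, 0.368, -0.604]
wrist_force: [2.0, -5.9, -0.0]
opening: 0.0177
```

```bash
python3 - <<'E'
from h import *
circ((.5509,.0235),-.14,5,rot=.5)
E
python3 look.py 12
```

```text
t 18.175 tcp [0.5289 0.0564 0.1616] r 0.0396 phi 2.161 az -1.091 q6 1.18 F [ 2.  -5.9 -0. ] op 0.0177
[-0.7, 0.18, 5.5, 0.07]
[0.2, 0.18, 5.6, 0.07]
[0.6, 0.18, 5.6, 0.07]
[0.9, 0.18, 5.5, 0.07]
[1.3, 0.18, 5.4, 0.07]
```

View pics/L12.png

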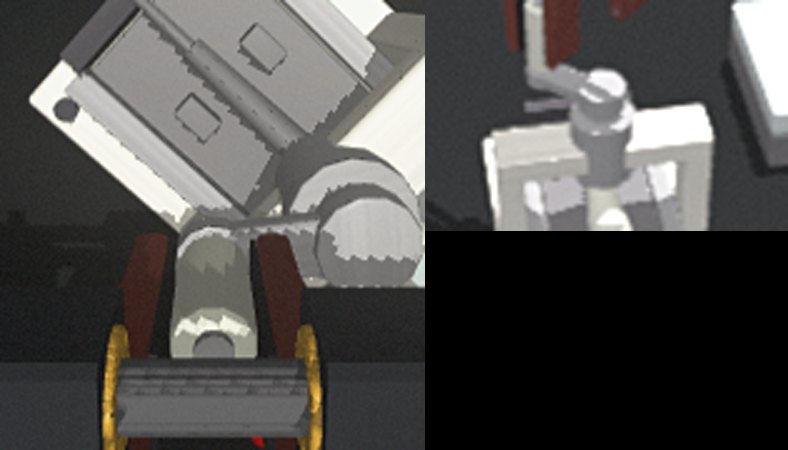

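Call:
jog_arm([
  [-0.6,0.2,5.5,0.07],
  [0.2,0.2,5.5,0.07],
  [0.6,0.1,5.5,0.07],
  [0.9,0.2,5.5,0.07],
  [1.3,0.2,5.4,0.07],
])

```text
t: 18.9
ee_pos: [0.554, 0.0631, 0.1606]
tool_rot: [0.532, -0.467, 0.467, -0.531]
wrist_force: [-3.6, -4.5, 5.3]
opening: 0.0178
```

```bash
python3 - <<'E'
from h import *
circ((.5509,.0233),-.135,10,rot=.5)
E
```

```text
t 18.9 tcp [0.554  0.0631 0.1606] r 0.0399 phi 1.493 az -1.441 q6 1.53 F [-3.6 -4.5  5.3] op 0.0178
[1.3, 0.17, 5.2, 0.068]
[1.8, 0.17, 5.1, 0.068]
[2.1, 0.17, 4.9, 0.068]
[2.5, 0.17, 4.8, 0.068]
[2.8, 0.17, 4.6, 0.068]
[3.1, 0.17, 4.4, 0.068]
[3.4, 0.17, 4.2, 0.068]
[3.7, 0.17, 4.0, 0.068]
[3.9, 0.17, 3.7, 0.068]
[4.2, 0.17, 3.4, 0.068]
```

```bash
python3 look.py 13
```

```text
(no output)
```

View pics/L13.png

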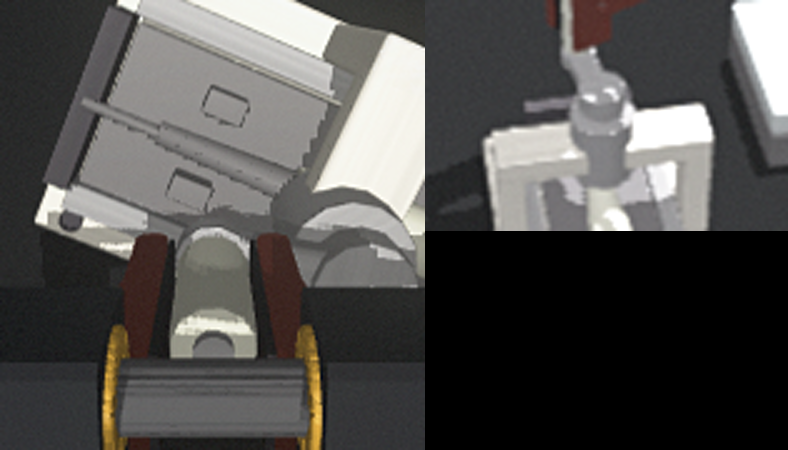

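Call:
jog_arm([
  [1.3,-0.5,5.2,0.07],
  [1.8,0.0,5.1,0.07],
  [2.1,0.1,4.9,0.07],
  [2.5,0.1,4.8,0.07],
  [2.8,0.2,4.6,0.07],
])

```text
t: 19.62
ee_pos: [0.5774, 0.0533, 0.16]
tool_rot: [-0.442, 0.552, -0.551, 0.441]
wrist_force: [-1.7, 0.1, -0.1]
opening: 0.0177
```

```bash
python3 - <<'E'
from h import *
circ((.5509,.0233),-.135,5,rot=.5)
E
python3 look.py 14
```

```text
t 19.625 tcp [0.5774 0.0533 0.16  ] r 0.04 phi 0.846 az -1.791 q6 1.86 F [-1.7  0.1 -0.1] op 0.0177
[2.9, 0.17, 4.5, 0.068]
[3.2, 0.17, 4.3, 0.068]
[3.5, 0.17, 4.1, 0.068]
[3.8, 0.17, 3.9, 0.068]
[4.0, 0.17, 3.6, 0.068]
```

View pics/L14.png

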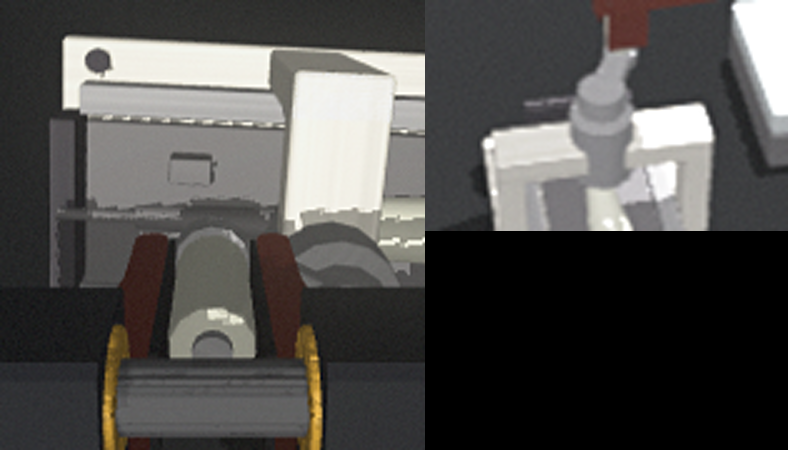

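Call:
jog_arm([
  [3.0,0.2,4.6,0.07],
  [3.3,0.2,4.4,0.07],
  [3.6,0.2,4.2,0.07],
  [3.9,0.2,4.0,0.07],
  [4.1,0.2,3.7,0.07],
])

```text
t: 20.35
ee_pos: [0.5909, 0.0298, 0.1592]
tool_rot: [-0.339, 0.621, -0.62, 0.339]
wrist_force: [-0.4, 1.7, -2.2]
opening: 0.0179
```

Call:
jog_arm([
  [0,0,0,0],
  [0,0,0,0],
  [0,0,0,0],
  [0,0,0,0],
  [0,0,0,0],
])

```text
t: 20.98
ee_pos: [0.5909, 0.0294, 0.1593]
tool_rot: [-0.339, 0.621, -0.62, 0.339]
wrist_force: [0.6, -0.7, -6.1]
opening: 0.0181
```

```bash
python3 - <<'E'
from h import *
import cv2
circ((.5509,.0235),-.135,1,rot=.5)
print(ctrl.get_state()['joint_velocities'].round(4))
im=ctrl.read_camera('top')[:,:,::-1];cv2.imwrite('pics/t15.png',cv2.resize(im[100:300,170:380],None,fx=2.9,fy=2.9,interpolation=cv2.INTER_CUBIC))
E
python3 look.py 15
python3 - <<'E'
import cv2
g=lambda k:cv2.imread(f'pics/L{k}.png')[:231,425:]
t=g(6)[60:90,152:190];r=cv2.matchTemplate(g(15),t,cv2.TM_CCOEFF_NORMED);print(cv2.minMaxLoc(r)[1::2])
E
```

```text
t 20.975 tcp [0.5909 0.0294 0.1593] r 0.0404 phi 0.148 az -2.142 q6 2.17 F [ 0.6 -0.7 -6.1] op 0.0181
[4.6, 0.17, 3.0, 0.068]
[-0.0007 -0.0006 -0.0012  0.0005 -0.001   0.0008]
(0.9899324774742126, (153, 70))
```

View pics/L15.png

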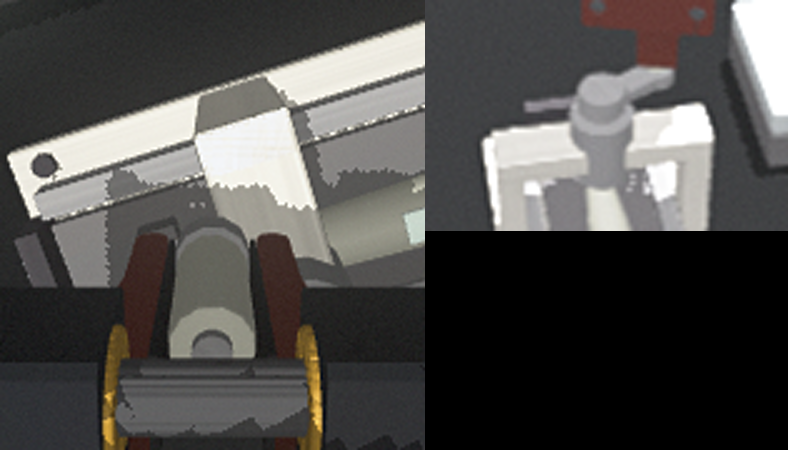

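View pics/t15.png

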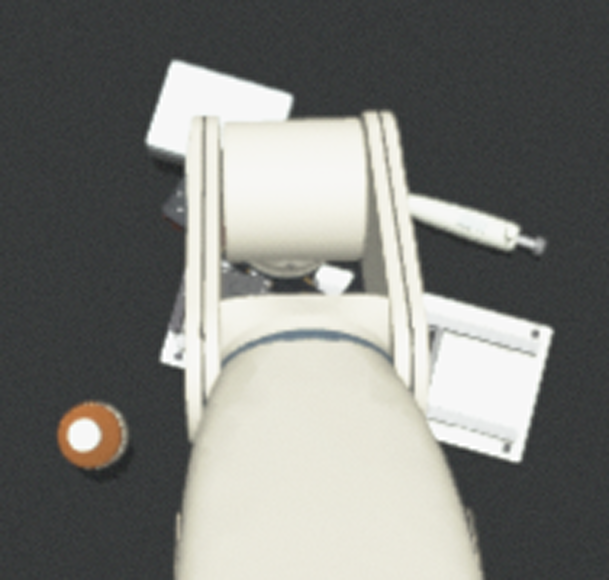

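```bash
python3 - <<'E'
from h import *
s=ctrl.get_state();print(s['t'],s['ee_pos'],s['wrist_force'],s['opening'],s['joint_velocities'].round(4));print(ctrl.job_done())
E
```

```text
21.125 [0.59089817 0.02945481 0.15937229] [ 1.51059708  0.0602476  -7.51920286] 0.01763685505740531 [ 0.0003  0.0002 -0.0009  0.0006  0.002   0.0026]
the job is handed in; nothing more can be done
None
```

The job is done and handed in at about 21 s; the hand-in reports no verdict.

- **Carriage:** I pushed it until the force rose to 22 N with no movement. The tab then sat about 145 mm from the bolt axis, against 143 mm when home, which is within what my jig fit can resolve.
- **Drop:** I turned the crank back about 2.5 rad at 4 N grip. The vertical force reversed to −4.4 N and the bolt fell about 8 mm in the side view. I opened the fingers for a moment, and the bolt did not sink further.
- **Forward turn:** I then turned it forward 6.2 rad, and the bolt sank another 7.5–8 mm or so.
- **At hand-in:** The fingers were closed on the handle (17.6 mm opening on the 18 mm handle, 10 N set), and the arm was still. The handle held steady in the wrist view.

**What the checks do not settle:**
- **Exact crank angle:** I never drove to the stop pin, so the zero is only known to a few tenths of a radian. The final angle should still fall inside the allowed band.
- **Vertical load:** The wrist force showed −6 to −7.5 N at the end, so the fingers carry some of the bolt's weight.
- **Bystanders:** In the last pictures I saw no sign that the bottle, tip box or spare pipette had moved, though the arm partly hid the box and pipette. The pen was hidden in the last top view but had looked unmoved before, and I felt no unexpected contact.

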